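# Set the suction and hold the dust box open

### The arm

A 6-joint arm with a two-finger parallel gripper is mounted at the origin on the work surface. World frame = base frame: x ahead of the robot, y to its left, z up, the work surface at z = 0. Lengths are in m, angles in rad, forces in N, time in s.
With the tool pointing down it reaches from about 0.375 to 0.9 m from the base axis. Payload 3.1 kg.
Tool frame: the origin (TCP) lies on the centre line of the jaws, within the pads' length; the fingertips stand 17 mm ahead of it and the grasp point (between the pads) lies 2 mm behind it; y points along the fingers, z is the direction in which the jaws open and shut, and the axes are right-handed (so a half turn about y gives the same grasp; the last joint's range is limited). The gripper opens to 85 mm and grips with 20 to 120 N. Pads are 22 mm wide; open, the fingers measure 114 mm over their backs; the gripper's body (76 mm by 85 mm) begins 54 mm behind the grasp point. The pads swing forward as they close: fully open they stand 13 mm farther back than shut.
Start: joints at [1.099, 0.527, 1.433, -0, 1.181, -0.178], TCP at [0.181, 0.598, 0.248] pointing down, gripper open.
Joint ranges: [-3.08, 3.08], [-0.75, 2.2], [0.22, 2.44], [-1.43, 4.57], [0, 2.65], [-2.85, 2.85]. Speed limits (rad/s): [2.79, 2.79, 3.14, 3.14, 3.14, 3.14].

### API

Orientations are given as a unit quaternion [x, y, z, w].
In Python, from station import manip gives the robot as it stands.
- The arm moves only by the shell command python3 -m handwheel 'ROWS' [FORCE]. ROWS is JSON, one flat list of numbers, 7 for each row, row after row: the shift along the tool's x, y, z in cm, then the turn, a rotation vector about the tool's x, y, z in rad, then the finger opening in cm, from 0 to 8.54. A call has 1 to 10 rows; each row is the pose to reach, as a shift and turn from the pose commanded when the call began, along the tool's axes at that moment; what a row does not reach only later rows make up. A row lasts 1/12 s, in which the tool goes at most 41.7 mm and 7.16 degrees, less where a joint would pass 70% of its speed; a pose out of reach is approached as far as the arm can. A call with a gripper value outside its range is refused whole. The fingers move at their own pace and stop on an object; FORCE is the grip in N (left out, the last holds). Time passes only in rows, so rows that repeat a pose let the fingers close. It gives the time, the measured TCP pose, the force and the opening at its end, in the units of the state.
- manip.sense(): the state, without advancing time (a new reading comes with each control period).
- manip.snapshot(name): name is "side" or "top"; returns a dict with "frame" (420x560x3 uint8, red, green, blue), "depth" (420x560 float32, m along the optical axis (not along the pixel's ray), 0 where there is no reading), "camera_matrix" (3x3 intrinsics, pixels), "k1" (the pictures are not rectified: a ray, as slopes to the right and down, at radius r is drawn at 1 + k1 r^2 times it, then the intrinsics apply), "rvec" (rotation vector, rad) and "tvec" (3), from world to camera coordinates, as OpenCV has them. Camera axes: x right, y down, z forward; pixel columns grow to the right and rows downward; lengths in m; the calibration is good to about 2 mm. A picture is of the moment at which its call begins.
- manip.sign_off(): hands the job in, once; it reports no verdict.
The state is a dict: "t": time; "q": joint angles; "qd": joint speeds; "tau": joint torques, N m; "tcp_pos": TCP position; "tool_rot": TCP orientation; "force": force on the tool from outside, world axes, zero at the start; "ft_torque": the same for the moment, N m; "finger_gap": opening from 0.0 (shut) to 1.0 (fully open).
Only numpy, scipy, OpenCV 4.12 (cv2) and the standard library are available. Lean on these libraries where they do the work, as an engineer would, in place of code of your own. Each camera call takes 0.05 s, during which the arm holds its last target.

### The job

I need both hands to put a ring into the dust box: turn the suction regulator's collar until it clicks to 3, and only then lift the clear lid by its orange bar and hold it open at 45 degrees (the red mark beside the lid). The lid falls shut if let go, so finish while still holding it steady there by the bar, with the suction still on 3; leave the other things on the bench where they are.

Things in the scene. Friction and masses are not known exactly. Their poses are not given: they have to be found in the camera images.
- collar (a joint): Setting of the suction regulator's collar in rad. The regulator is a fixed blue drum (124 mm across, 50 mm high) with a white scale face, numbered 0 to 5 in black, on top. The collar turns about its vertical axis; 0 rad is scale value 0, and each next value is 0.4363 rad (25 degrees) further clockwise seen from above, so 3 is 1.309 rad. It clicks: a spring detent pulls it to the nearest whole value (about 0.1 N m to turn over a click); stops lie just beyond 0 and 5.
- collar_grip (a point): Point on the collar's vertical axis, 83 mm above the bench, at a good height to grip. The collar is a knurled aluminium cylinder 36 mm across whose flat top is 104 mm above the bench; below 59 mm there is a wider black skirt (48 mm across) with a red pointer that shows the value on the scale face; a red line on the top points the same way. It can be gripped across at any yaw.
- regulator: The regulator drum; origin at the centre of its underside. In its own frame the scale numbers lie 44 mm from the axis, value k at the angle 62.5 - 25 k degrees from +x towards +y, so the scale lies on its +x side, value 0 to the left and 5 to the right as seen by the robot at yaw 0. The yaw varies and it stands left or right of the box.
- dust_box: The fixed grey dust box: 200 mm (its x) by 220 mm (its y) by 120 mm high, origin at the centre of its underside. Its lid hinges on the top of its far (+x) wall. A steel protractor wire stands 12 mm outside its +y wall, round the hinge line, up to 95 mm above the hinge height; its ticks are 15 degrees apart, the large red one marks 45 degrees.
- lid (a joint): Opening angle of the clear, dark-framed lid in rad: 0 shut, growing as the front edge rises; 45 degrees is 0.785 rad; stop at 1.35. It always falls shut by its own weight, about 0.4 kg with its bar (may differ by a third).
- lid_hinge (a point): Middle of the lid's hinge line, 100 mm behind the box centre along the box's +x, 124 mm above the bench. The hinge line runs along the box's y.
- lid_bar (a point): Orange round handle bar of the lid, 12 mm thick, 130 mm long along its own y (the box's y), this point at its middle. It lies 245 mm from the hinge line, in the plane of the lid, 45 mm clear (axis to edge) in front of the lid's front edge, carried on two thin arms 60 mm either side of the middle, so there is free space before, behind and below it. Shut, its axis is 124 mm above the bench. Its x axis points to the hinge at all angles.
- tray: Fixed low wooden tray, 110 x 120 x 22 mm, origin at the centre of its underside; on the other side of the box from the regulator.
- gold_ring: plain gold-coloured ring, 24 mm across, 6 mm high, lying in the tray. Bystander, to be left alone; origin at its underside or on its axis.
- jar: small amber jar with a black cap, 40 mm across, 45 mm high, standing in the tray. Bystander, to be left alone; origin at its underside or on its axis.
- mandrel: steel ring mandrel, a slim cone 130 mm high on a 68 mm round foot, standing on the bench. Bystander, to be left alone; origin at its underside or on its axis.
- hammer: hammer, 200 mm long, lying on the bench. Bystander, to be left alone; origin at its underside or on its axis.
- cup: small white bowl, 70 mm across, 60 mm high, on the bench. Bystander, to be left alone; origin at its underside or on its axis.
- block: dark steel bench block, 60 x 60 x 30 mm, on the bench. Bystander, to be left alone; origin at its underside or on its axis.
Not all that is in view belongs to the job. Leave any yellow look-alike of the regulator alone.

How it is judged:
On the way, in this order (a step that is already met when the one before it is completed fails the run):
1. the collar is clicked to 3 while the lid is still shut (value of joint collar between 1.199 and 1.419 rad and value of joint lid below 0.1 rad), for 0.2 s.
2. the lid has been lifted by its bar to 45 degrees (value of joint lid between 0.6807 and 0.8901 rad and contact force between the fingers and lid_bar_rod above 0.4 N), for 0.2 s.
At the end, for the whole second after the job is handed in: The collar stands at 3 (within 0.11 rad), the lid is held still by the fingers on its bar at 45 degrees (within 6 degrees), and no bystander has moved 30 mm or more (all of step 2 and value of joint collar between 1.199 and 1.419 rad and velocity of joint lid between -0.1 and 0.1 rad/s and distance of each of gold_ring, jar, mandrel, hammer, cup, block from where it was at the start of the episode below 0.03 m); the arm keeps its last pose, push and grip.
It fails at once if the lid was lifted while the collar was not on 3 (value of joint lid above 0.1 rad and not (value of joint collar between 1.199 and 1.419 rad)).
It fails at once if a bystander was moved by 30 mm or more (distance of any of gold_ring, jar, mandrel, hammer, cup, block from where it was at the start of the episode above 0.03 m).
It also fails if it takes over 56 s, if anything falls off the work surface, if the arm or the gripper's body presses on something with over 40 N, if the wrist force passes 120 N, or if a joint passes its speed limit or range.

## Working session

There is one attempt and no reset: what is moved stays moved. The work goes in short steps, Python scripts to look and compute and a shell command to move; the robot and the scene stay as the last step left them, time stands still between calls to the robot, and variables do not carry over. Pictures are saved under pics/ and viewed, and the job is handed in when it is done.

```bash
ls; mkdir -p pics; python3 - <<'E'
from station import manip
import cv2,numpy as np
s=manip.sense(); print(s)
for n in("side","top"):
    d=manip.snapshot(n); cv2.imwrite(f"pics/{n}0.png",d["frame"][:,:,::-1]); np.savez(f"{n}0.npz",**d)
    print(n,d["camera_matrix"],d["k1"],d["rvec"],d["tvec"])
E
```

```text
pics
{'t': 0.0, 'q': array([ 1.09850086e+00,  5.28478258e-01,  1.43387697e+00,  1.96766563e-05,
        1.18139902e+00, -1.78523501e-01]), 'qd': array([ 0.00013114, -0.00053745, -0.00177395,  0.0002194 ,  0.00134461,
        0.00082747]), 'tau': array([ 7.96012646e-04, -4.42349553e+01, -1.78026402e+01, -1.98533221e-04,
        8.37111671e-03,  1.59377987e-05]), 'tcp_pos': array([0.18065112, 0.59762751, 0.24733421]), 'tool_rot': array([ 0.70021368, -0.10374397,  0.10324313, -0.69876953]), 'force': array([ 0.36573094,  0.30312193, -0.39632183]), 'ft_torque': array([ 0.01612237,  0.02626667, -0.07043631]), 'finger_gap': 1.0027879578694319}
side [[445.35862182   0.         286.63336567]
 [  0.         445.35862182 215.43198142]
 [  0.           0.           1.        ]] -0.1440107502661843 [ 2.35158801 -0.75880223  0.26789883] [-0.43268413  0.29849438  1.08759252]
top [[418.90140434   0.         276.84065232]
 [  0.         418.90140434 211.14761506]
 [  0.           0.           1.        ]] 0.03965513163450385 [ 2.12968537 -2.19169579  0.08904054] [0.01921403 0.51384764 1.46690495]
```

View pics/side0.png

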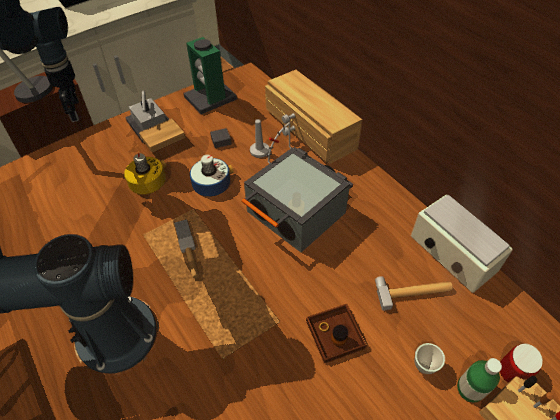

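View pics/top0.png

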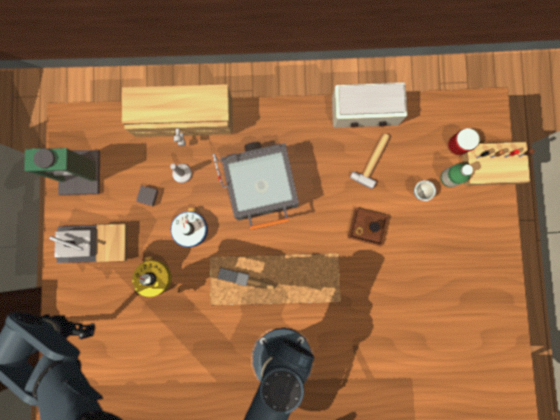

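```bash
cat > h.py <<'E'
import numpy as np,cv2
from scipy.spatial.transform import Rotation as Ro
def load(n): return dict(np.load(n+".npz"))
def ray(d,uv):
    p=cv2.undistortPoints(np.array(uv,float).reshape(-1,1,2),d["camera_matrix"],np.array([float(d["k1"]),0,0,0]))[:,0]
    R=cv2.Rodrigues(d["rvec"])[0]; c=-R.T@d["tvec"]
    v=np.c_[p,np.ones(len(p))]@R
    return c,v
def plane(d,uv,z):
    c,v=ray(d,uv); return c+v*((z-c[2])/v[:,2])[:,None]
def dep(d,uv):
    c,v=ray(d,uv); q=np.array(uv).astype(int); return c+v*d["depth"][q[:,1],q[:,0]][:,None]
def proj(d,P):
    return cv2.projectPoints(np.array(P,float).reshape(-1,3),d["rvec"],d["tvec"],d["camera_matrix"],np.array([float(d["k1"]),0,0,0]))[0][:,0]
def snap(name,out):
    from station import manip
    d=manip.snapshot(name); np.savez(out+".npz",**d); cv2.imwrite("pics/"+out+".png",d["frame"][:,:,::-1]); return d
def crop(d,x0,y0,x1,y1,s,out):
    cv2.imwrite("pics/"+out+".png",cv2.resize(d["frame"][y0:y1,x0:x1,::-1],None,fx=s,fy=s,interpolation=cv2.INTER_CUBIC))
E
python3 - <<'E'
from h import *
a=load("side0");b=load("top0")
crop(a,180,130,370,270,4,"side0c"); crop(b,150,125,310,245,5,"top0c")
E
```

```text
(no output)
```

View pics/side0c.png

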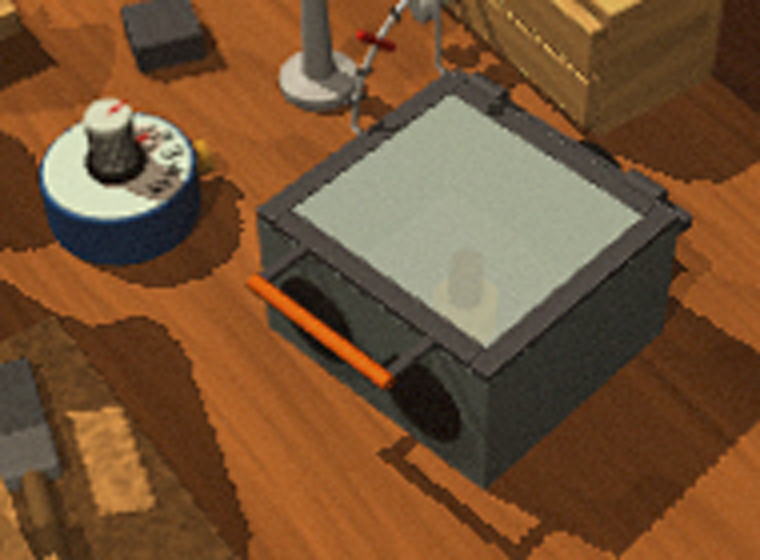

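View pics/top0c.png

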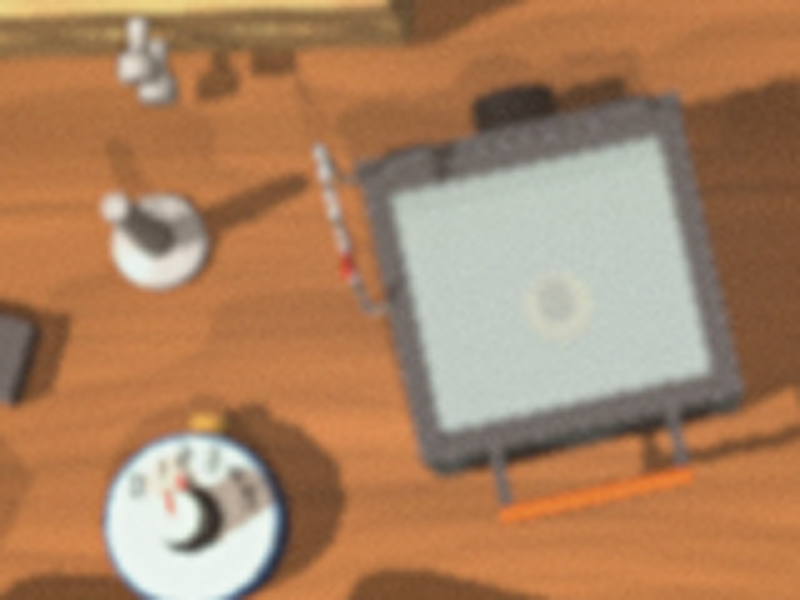

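```bash
python3 - <<'E'
from h import *
for nm in("top0","side0"):
    d=load(nm); hsv=cv2.cvtColor(d["frame"],cv2.COLOR_RGB2HSV); Z=d["depth"]
    f=d["frame"].astype(int)
    # drum: pixels with world points near regulator by white face
    c0=(189,229) if nm=="top0" else (209,175)
    H,W=Z.shape; vv,uu=np.mgrid[:H,:W]
    near=(np.hypot(uu-c0[0],vv-c0[1])<32)
    P=dep(d,np.c_[uu.ravel(),vv.ravel()]).reshape(H,W,3)
    face=near&(np.abs(P[...,2]-.05)<.006)
    print(nm,"face n",face.sum(), np.median(P[...,2][face]))
    pts=np.c_[uu[face],vv[face]]; w=plane(d,pts+0.0,.05)
    (cx,cy),r=cv2.minEnclosingCircle(w[:,:2].astype(np.float32)); print("face circle",cx,cy,r)
    topm=near&(np.abs(P[...,2]-.104)<.006)
    if topm.sum()>3:
        w=plane(d,np.c_[uu[topm],vv[topm]]+0.,.104);(a,b),r=cv2.minEnclosingCircle(w[:,:2].astype(np.float32)); print("top circle",a,b,r,topm.sum())
    red=near&(f[...,0]>150)&(f[...,1]<110)&(f[...,2]<110)&(f[...,0]-f[...,2]>80)
    n,l,st,ce=cv2.connectedComponentsWithStats(red.astype(np.uint8))
    for i in range(1,n): print(" red",ce[i],st[i,4],dep(d,np.round(ce[i:i+1]))[0].round(3), plane(d,ce[i:i+1],.104)[0].round(3),plane(d,ce[i:i+1],.055)[0].round(3))
    org=((hsv[...,0]<14)&(hsv[...,1]>215)&(hsv[...,2]>190)).astype(np.uint8)
    n,l,st,ce=cv2.connectedComponentsWithStats(org)
    for i in range(1,n):
        if st[i,4]>15:
            p=np.c_[uu[l==i],vv[l==i]]; w=plane(d,p+0.,.127)
            m=w.mean(0); U,S,V=np.linalg.svd(w-m); t=(w-m)@V[0]
            print(" org",ce[i],st[i,4],"mid",(m+V[0]*(t.min()+t.max())/2).round(4),"len",np.ptp(t),"dir",np.degrees(np.arctan2(V[0][1],V[0][0])),"depth z",np.median(P[...,2][l==i]))
E
```

```text
top0 face n 770 0.049658209274844434
face circle 0.4581676125526428 0.3169616162776947 0.061346329748630524
top circle 0.45851829648017883 0.3170843720436096 0.01792152225971222 83
 red [189.6 205. ] 5 [ 0.549  0.322 -0.006] [0.536 0.298 0.104] [0.542 0.309 0.055]
 red [194.11111111 206.11111111] 9 [ 0.545  0.306 -0.001] [0.532 0.283 0.104] [0.538 0.294 0.055]
 red [200. 205.] 1 [0.547 0.283 0.002] [0.535 0.263 0.104] [0.541 0.273 0.055]
 red [183.5   207.625] 8 [ 0.539  0.343 -0.004] [0.528 0.319 0.104] [0.533 0.331 0.055]
 red [186. 209.] 1 [ 0.535  0.336 -0.006] [0.523 0.311 0.104] [0.528 0.322 0.055]
 red [205.         208.66666667] 3 [0.532 0.266 0.   ] [0.522 0.246 0.104] [0.527 0.255 0.055]
 red [209.5  210.75] 4 [ 0.525  0.248 -0.003] [0.514 0.231 0.104] [0.52  0.24  0.055]
 red [173.45454545 216.36363636] 11 [0.51  0.381 0.004] [0.499 0.353 0.104] [0.504 0.366 0.055]
 red [216. 216.] 3 [ 0.506  0.227 -0.005] [0.496 0.209 0.104] [0.501 0.217 0.055]
 red [218.57142857 224.        ] 7 [0.476 0.215 0.001] [0.469 0.201 0.104] [0.472 0.209 0.055]
 red [217.33333333 230.        ] 3
[... 1788 characters left out ...]
  0.447 -0.003] [0.414 0.334 0.104] [0.431 0.386 0.055]
 red [208. 157.] 1 [0.466 0.315 0.106] [0.467 0.318 0.104] [0.488 0.368 0.055]
 red [215.25 163.75] 4 [0.488 0.322 0.059] [0.47  0.279 0.104] [0.491 0.327 0.055]
 red [229. 167.] 1 [0.526 0.305 0.038] [0.497 0.242 0.104] [0.519 0.289 0.055]
 red [231.5 174. ] 2 [ 0.535  0.307 -0.001] [0.488 0.213 0.104] [0.509 0.257 0.055]
 red [239.6 180.8] 5 [ 0.539  0.265 -0.   ] [0.492 0.175 0.104] [0.514 0.218 0.055]
 red [202.05298013 199.98675497] 302 [0.4   0.264 0.001] [0.368 0.174 0.104] [0.383 0.217 0.055]
 org [258.6637931  211.47413793] 116 mid [0.4636 0.0304 0.127 ] len 0.12784371150093615 dir 100.82641867933273 depth z 0.12880693242880054
```

```bash
cat >> h.py <<'E'
def rect(d,cx,cy,z,half,out=None,n=380):
    g=np.linspace(half,-half,n); X,Y=np.meshgrid(cx+g,cy+g,indexing="ij") # row: x down from + ; col: y from + (left) to -
    uv=proj(d,np.c_[X.ravel(),Y.ravel(),np.full(X.size,z)]).reshape(n,n,2).astype(np.float32)
    return cv2.remap(d["frame"][:,:,::-1].copy(),uv[...,0],uv[...,1],cv2.INTER_CUBIC)
E
python3 - <<'E'
from h import *
t=load("top0");s=load("side0")
cv2.imwrite("pics/r0.png",np.hstack([rect(t,.459,.316,.055,.066),rect(s,.459,.316,.055,.066)]))
E
```

```text
(no output)
```

View pics/r0.png

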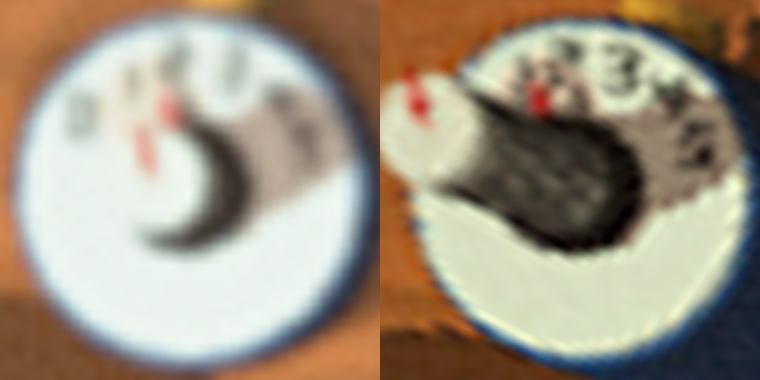

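```bash
cat >> h.py <<'E'
def to(P,Rd):
    "shift (cm, tool axes) and rotvec from the present pose to world pose"
    from station import manip
    s=manip.sense(); R=Ro.from_quat(s["tool_rot"])
    return (R.inv().apply(np.array(P)-s["tcp_pos"])*100).round(2),(R.inv()*Rd).as_rotvec().round(3),s
def down(yaw_z,tilt=0):
    "tool y down, tool z horizontal at heading yaw_z; tilt: tip leans towards +tool z heading"
    h=np.array([np.cos(yaw_z),np.sin(yaw_z),0]); y=np.array([0,0,-1.])*np.cos(tilt)+h*np.sin(tilt)
    z=h*np.cos(tilt)+np.array([0,0,1.])*np.sin(tilt); x=np.cross(y,z)
    return Ro.from_matrix(np.c_[x,y,z])
E
python3 - <<'E'
from h import *
from station import manip
s=manip.sense(); R=Ro.from_quat(s["tool_rot"]).as_matrix(); print(R.round(3)); print("heading tool z",np.degrees(np.arctan2(R[1,2],R[0,2])))
for nm in("top0","side0"):
    d=load(nm)
    f=d["frame"].astype(float); r=np.clip(f[...,0]-np.maximum(f[...,1],f[...,2]),0,None)
    H,W=r.shape; vv,uu=np.mgrid[:H,:W]; uv=np.c_[uu.ravel(),vv.ravel()].astype(float)
    for z,lo,hi in((.1045,0.002,.018),(.058,.024,.034)):
        w=plane(d,uv,z); c=np.array([.459,.316]) 
        rho=np.hypot(*(w[:,:2]-c).T); m=(rho<hi)&(rho>lo)&(r.ravel()>35); 
        g=r.ravel()[m]; 
        a=np.degrees(np.arctan2(w[m,1]-c[1],w[m,0]-c[0])); 
        for A,G,rh in sorted(zip(a,g,rho[m])): print(nm,z,round(A),round(G),round(rh,3))
E
```

```text
[[ 0.957 -0.001  0.29 ]
 [-0.29  -0.002  0.957]
 [-0.    -1.    -0.002]]
heading tool z 73.16727217746221
top0 0.1045 9 43 0.01
top0 0.1045 13 49 0.006
top0 0.1045 16 36 0.017
top0 0.1045 20 51 0.014
top0 0.1045 27 51 0.011
top0 0.1045 38 41 0.008
top0 0.058 5 41 0.027
top0 0.058 10 52 0.031
top0 0.058 12 75 0.027
top0 0.058 14 60 0.024
top0 0.058 17 47 0.032
top0 0.058 19 57 0.028
top0 0.058 21 43 0.025
top0 0.058 39 36 0.026
side0 0.1045 -11 55 0.003
side0 0.1045 -2 81 0.011
side0 0.1045 6 76 0.015
side0 0.1045 10 141 0.008
side0 0.1045 15 97 0.013
side0 0.1045 28 66 0.012
side0 0.1045 30 72 0.006
side0 0.1045 123 45 0.017
side0 0.1045 153 61 0.018
side0 0.058 8 61 0.027
side0 0.058 10 89 0.033
side0 0.058 13 54 0.025
side0 0.058 14 136 0.03
side0 0.058 19 96 0.029
side0 0.058 20 52 0.034
```

```bash
python3 - <<'E'
from h import *
print(to([.459,.316,.19],down(np.radians(45)))[:2])
E
```

```text
(array([ 34.8 ,   5.77, -18.89]), array([0.002, 0.492, 0.   ]))
```

```bash
python3 -m handwheel '[34.8,5.8,-18.9,0,0.492,0,8.5, 34.8,5.8,-18.9,0,0.492,0,8.5, 34.8,5.8,-18.9,0,0.492,0,8.5, 34.8,5.8,-18.9,0,0.492,0,8.5, 34.8,5.8,-18.9,0,0.492,0,8.5, 34.8,5.8,-18.9,0,0.492,0,8.5, 34.8,5.8,-18.9,0,0.492,0,8.5, 34.8,5.8,-18.9,0,0.492,0,8.5, 34.8,5.8,-18.9,0,0.492,0,8.5, 34.8,5.8,-18.9,0,0.492,0,8.5]'
python3 - <<'E'
from h import *
print(to([.459,.316,.082],down(np.radians(45)))[:2])
E
```

```text
t: 0.93
tcp_pos: [0.4618, 0.3135, 0.1895]
tool_rot: [0.653, -0.271, 0.272, -0.653]
force: [0.4, 0.1, 0.1]
finger_gap: 0.994
(array([-3.800e-01,  1.075e+01, -1.000e-02]), array([ 0.001, -0.003,  0.001]))
```

```bash
python3 -m handwheel '[0,0,0,0,0,0,8.5, 0,3,0,0,0,0,8.5, 0,5.5,0,0,0,0,8.5, 0,8,0,0,0,0,8.5, 0,8,0,0,0,0,8.5, 0,8,0,0,0,0,8.5]'
python3 - <<'E'
from h import *
print(to([.459,.316,.082],down(np.radians(45)))[:2])
d=snap("side","s1"); crop(d,150,80,350,230,4,"s1c")
E
```

```text
t: 1.43
tcp_pos: [0.4578, 0.3165, 0.1093]
tool_rot: [0.654, -0.272, 0.27, -0.652]
force: [0.6, 0.2, 0.5]
finger_gap: 0.998
(array([0.13, 2.72, 0.06]), array([ 0.004,  0.   , -0.002]))
```

View pics/s1c.png

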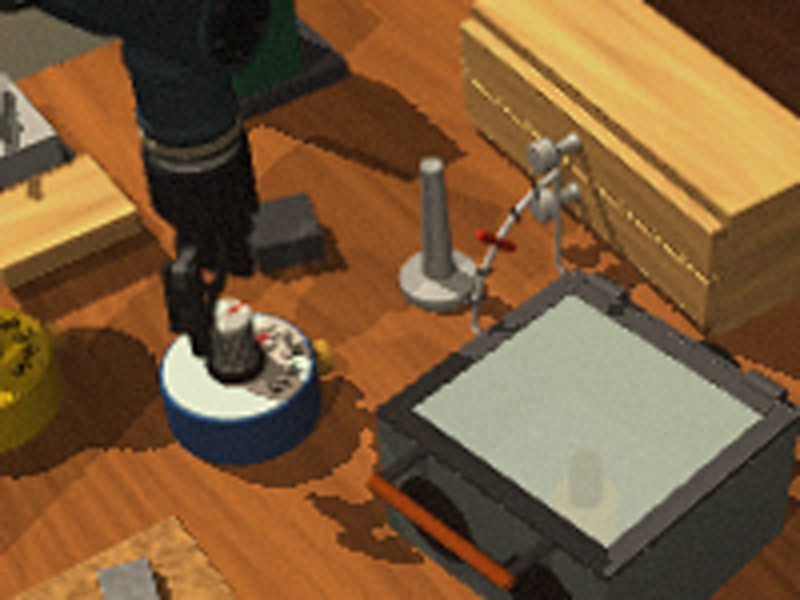

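```bash
python3 - <<'E'
from h import *
d=load("s1"); print(ray(d,[[209,175]]))
print(proj(d,[[.4578,.3165,.1093],[.459,.316,.104],[.4578+.03,.3165+.03,.1],[.4578-.03,.3165-.03,.1]]))
d=snap("top","t1"); crop(d,100,120,300,270,4,"t1c"); print(proj(d,[[.4578,.3165,.1093]]))
E
```

```text
(array([ 0.08494295, -0.62942342,  1.02751292]), array([[ 0.26793181,  0.67759165, -0.71284546]]))
[[205.26446614 157.25073566]
 [205.93242806 158.46175387]
 [209.50685162 150.17645645]
 [201.72893094 169.20499087]]
[[183.95877581 228.10240351]]
```

View pics/t1c.png

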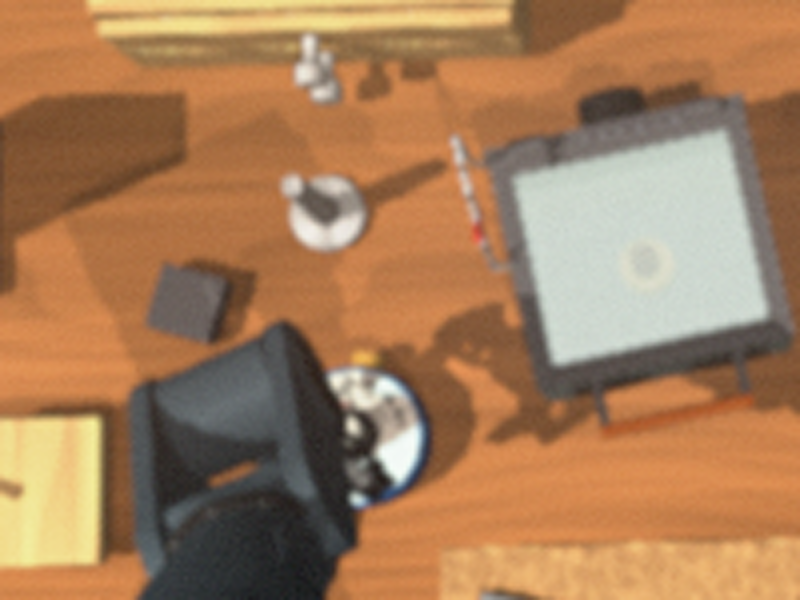

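```bash
python3 -m handwheel '[0.1,1.3,0,0,0,0,8.5, 0.1,2.7,0,0,0,0,8.5, 0.1,2.7,0,0,0,0,8.5, 0.1,2.7,0,0,0,0,3, 0.1,2.7,0,0,0,0,3, 0.1,2.7,0,0,0,0,3, 0.1,2.7,0,0,0,0,3, 0.1,2.7,0,0,0,0,3, 0.1,2.7,0,0,0,0,3, 0.1,2.7,0,0,0,0,3]' 40
python3 - <<'E'
from h import *
print(to([.459,.316,.082],down(np.radians(45))))
d=snap("side","s2"); crop(d,150,80,350,230,4,"s2c")
E
```

```text
t: 2.37
tcp_pos: [0.4605, 0.3161, 0.0845]
tool_rot: [-0.653, 0.271, -0.271, 0.654]
force: [-1.7, -0.5, 5.5]
finger_gap: 0.415
(array([-0.1 ,  0.25, -0.11]), array([-0.002, -0.001,  0.   ]), {'t': 2.3667, 'q': array([ 4.01360368e-01,  6.79606263e-01,  1.72871234e+00,  2.24364008e-04,
        7.31602916e-01, -3.83337365e-01]), 'qd': array([-1.48245357e-03,  9.63982824e-05,  1.26901224e-03, -4.12515734e-04,
        9.43922959e-04, -1.08482213e-03]), 'tau': array([ 4.03970014e-03, -3.96781504e+01, -9.42388773e+00, -8.09916831e-02,
       -2.68424638e-01, -9.40722786e-02]), 'tcp_pos': array([0.46052662, 0.31607463, 0.08446288]), 'tool_rot': array([-0.65270515,  0.27050505, -0.27125737,  0.65362255]), 'force': array([-1.66545858, -0.46872348,  5.48399618]), 'ft_torque': array([ 0.01730073,  0.12745835, -0.11366272]), 'finger_gap': 0.4149649244498755})
```

View pics/s2c.png

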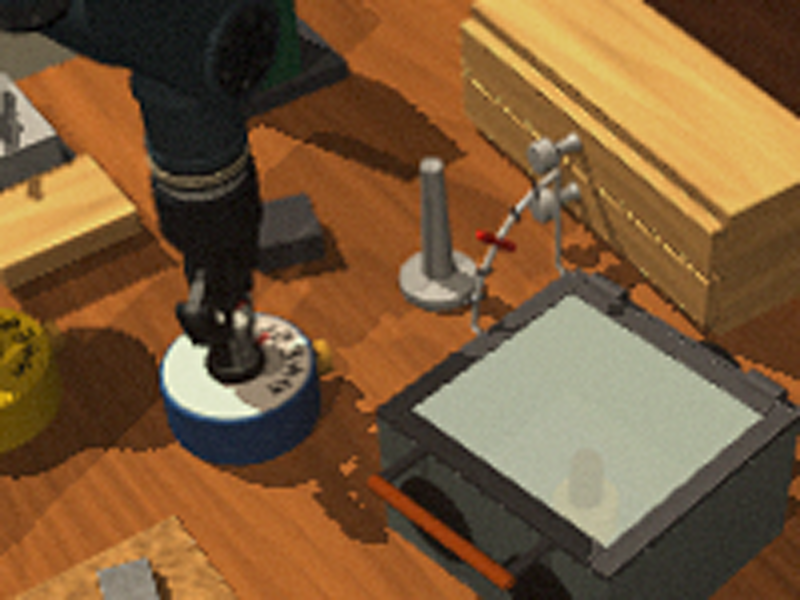

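```bash
python3 -m handwheel '[-0.05,-0.15,-0.05,0,0.1,0,3, -0.05,-0.15,-0.05,0,0.2,0,3, -0.05,-0.15,-0.05,0,0.3,0,3, -0.05,-0.15,-0.05,0,0.4,0,3, -0.05,-0.15,-0.05,0,0.5,0,3, -0.05,-0.15,-0.05,0,0.54,0,3, -0.05,-0.15,-0.05,0,0.54,0,3, -0.05,-0.15,-0.05,0,0.54,0,3]' 40
python3 - <<'E'
from h import *
from station import manip
s=manip.sense(); print(s["force"],s["ft_torque"],s["tcp_pos"],s["finger_gap"])
d=snap("side","s3"); cv2.imwrite("pics/s3r.png",np.hstack([cv2.resize(d["frame"][130:200,175:245,::-1],(380,380),interpolation=cv2.INTER_CUBIC),rect(d,.459,.316,.055,.066)]))
E
```

```text
t: 3.08
tcp_pos: [0.4598, 0.3157, 0.0846]
tool_rot: [-0.557, 0.435, -0.435, 0.558]
force: [2.1, -1.7, -4.4]
finger_gap: 0.415
[ 2.09538969 -1.65135959 -4.43549909] [-0.06899822 -0.44653167 -0.23018719] [0.45984361 0.31574002 0.08457731] 0.41481246005374206
```

View pics/s3r.png

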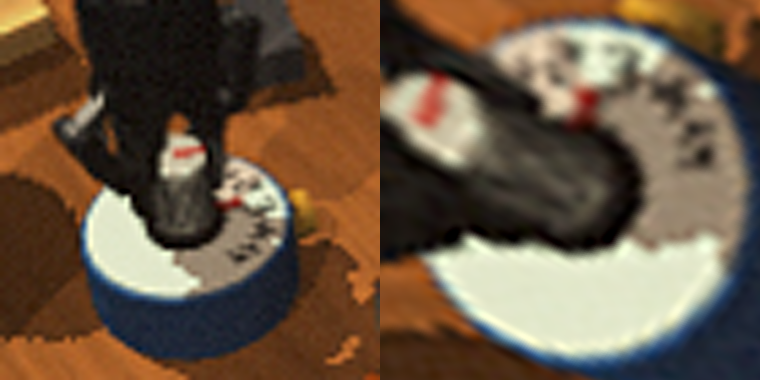

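```bash
cat >> h.py <<'E'
def pointer(d,thr=35):
    f=d["frame"].astype(float); r=np.clip(f[...,0]-np.maximum(f[...,1],f[...,2]),0,None)
    H,W=r.shape; vv,uu=np.mgrid[:H,:W]; uv=np.c_[uu.ravel(),vv.ravel()].astype(float)
    for z in (.055,.058):
        w=plane(d,uv,z); c=np.array([.459,.316]); p=w[:,:2]-c; rho=np.hypot(*p.T); a=np.degrees(np.arctan2(p[:,1],p[:,0]))
        m=(rho<.036)&(rho>.023)&(r.ravel()>thr)&(np.abs(a)<60); g=r.ravel()[m]
        q=(p[m]*g[:,None]).sum(0)/g.sum(); print("pointer deg",z,np.degrees(np.arctan2(q[1],q[0])).round(1),"r",np.hypot(*q).round(4),m.sum())
    z=.1045; w=plane(d,uv,z); p=w[:,:2]-c; m=(np.hypot(*p.T)<.019)&(r.ravel()>60); 
    if m.sum()>3:
        g=r.ravel()[m]; q=p[m]; mu=(q*g[:,None]).sum(0)/g.sum(); C=((q-mu)*g[:,None]).T@(q-mu); e=np.linalg.eigh(C)[1][:,1]; e*=np.sign(e[0]); print("top line",np.degrees(np.arctan2(e[1],e[0])).round(1),"mid",mu)
E
python3 - <<'E'
from h import *
for n in("s1","s2","s3"): print(n); pointer(load(n))
E
```

```text
s1
pointer deg 0.055 17.5 r 0.0313 6
pointer deg 0.058 13.4 r 0.0308 9
top line 18.1 mid [0.01056588 0.00256256]
s2
pointer deg 0.055 16.1 r 0.0314 6
pointer deg 0.058 12.8 r 0.0315 9
s3
pointer deg 0.055 -9.6 r 0.03 9
pointer deg 0.058 -15.6 r 0.0294 9
top line -22.8 mid [ 0.00982035 -0.00195886]
```

```bash
python3 -m handwheel '[0,0,0,0,0,0,8, 0,0,0,0,0,0,8, 0,0,0,0,0,0,8, 0,0,0,0,0,0,8, 0,-3,0,0,0,0,8, 0,-6,0,0,0,0,8, 0,-9,0,0,0,0,8, 0,-10,0,0,0,0,8, 0,-10,0,0,0,0,8]' 40
python3 - <<'E'
from h import *
d=snap("side","s4"); pointer(d); t=snap("top","t4"); pointer(t)
cv2.imwrite("pics/s4r.png",np.hstack([rect(t,.459,.316,.055,.066),rect(d,.459,.316,.055,.066)]))
E
```

```text
t: 3.88
tcp_pos: [0.4609, 0.3167, 0.1879]
tool_rot: [-0.555, 0.434, -0.436, 0.56]
force: [0.2, -0.1, -0.3]
finger_gap: 0.939
pointer deg 0.055 -9.6 r 0.0304 11
pointer deg 0.058 -15.5 r 0.0298 11
top line -22.6 mid [ 0.01007144 -0.00207627]
pointer deg 0.055 -15.6 r 0.0275 7
pointer deg 0.058 -17.1 r 0.0274 7
```

View pics/s4r.png

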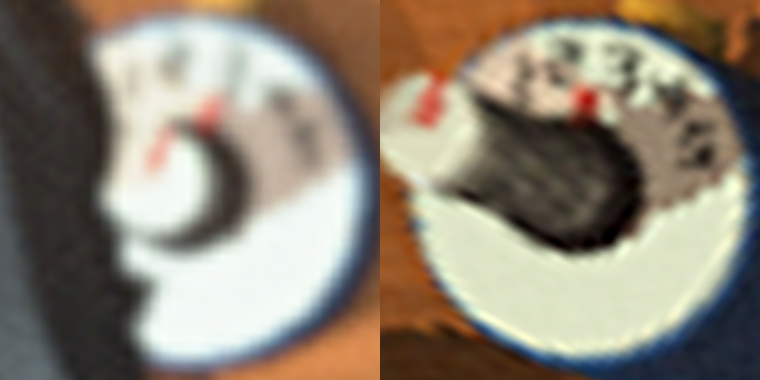

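```bash
python3 - <<'E'
from h import *
ims=[]
for n in("top0","t4","side0","s4"):
    d=load(n); ims.append(rect(d,.459,.316,.0502,.066,n=400))
cv2.imwrite("pics/d4.png",cv2.resize(np.vstack([np.hstack(ims[:2]),np.hstack(ims[2:])]),(600,600)))
# dark/digit centroids: polar darkness profile at radius 39-49 mm
for n in("top0","side0","s4"):
    g=cv2.cvtColor(rect(load(n),.459,.316,.0502,.066,n=1321),cv2.COLOR_BGR2GRAY).astype(float)
    pol=cv2.warpPolar(g,(660,1440),(660,660),660,cv2.WARP_POLAR_LINEAR) # 0.25deg rows, 0.1mm cols
    prof=pol[:,380:500].min(1) if 0 else np.sort(pol[:,390:490],1)[:,:40].mean(1)
    # image angle cw from right ; world angle (from +x up, ccw) = -(img) - 90 ... up is img 270
    ang=270-np.arange(1440)*.25; ang=(ang+180)%360-180
    o=np.argsort(ang); a=ang[o]; p=prof[o]
    m=(a>-90)&(a<80); print(n); print(" ".join(f"{int(A)}:{int(v)}" for A,v in zip(a[m][::10],p[m][::10])))
E
```

```text
top0
-89:212 -87:194 -84:179 -82:162 -79:151 -77:140 -74:135 -72:130 -69:127 -67:121 -64:117 -62:117 -59:122 -57:131 -54:139 -52:140 -49:133 -47:126 -44:126 -42:135 -39:152 -37:174 -34:196 -32:214 -29:222 -27:218 -24:205 -22:193 -19:186 -17:191 -14:204 -12:219 -9:227 -7:234 -4:234 -2:224 0:208 2:186 5:171 7:165 10:165 12:171 15:187 17:205 20:218 22:215 25:204 27:193 30:194 32:203 35:213 37:222 40:227 42:228 45:217 47:200 50:188 52:188 55:192 57:192 60:192 62:195 65:205 67:220 70:231 72:238 75:239 77:238
side0
-89:180 -87:151 -84:127 -82:112 -79:104 -77:81 -74:46 -72:28 -69:46 -67:84 -64:93 -62:75 -59:55 -57:67 -54:100 -52:107 -49:83 -47:59 -44:52 -42:66 -39:78 -37:88 -34:122 -32:159 -29:184 -27:178 -24:125 -22:111 -19:81 -17:115 -14:166 -12:183 -9:202 -7:214 -4:213 -2:199 0:164 2:129 5:119 7:133 10:121 12:99 15:106 17:122 20:124 22:109 25:102 27:112 30:113 32:123 35:130 37:120 40:86 42:41 45:19 47:39 50:65 52:81 55:105 57:124 60:136 62:144 65:152 67:158 70:154 72:151 75:143 77:131
s4
-89:189 -87:157 -84:130 -82:116 -79:108 -77:84 -74:48 -72:32 -69:50 -67:93 -64:100 -62:79 -59:51 -57:67 -54:105 -52:114 -49:88 -47:62 -44:55 -42:69 -39:80 -37:89 -34:123 -32:162 -29:190 -27:174 -24:105 -22:89 -19:82 -17:118 -14:172 -12:188 -9:199 -7:210 -4:214 -2:209 0:176 2:136 5:123 7:135 10:119 12:101 15:120 17:162 20:161 22:127 25:112 27:129 30:121 32:124 35:130 37:123 40:91 42:49 45:27 47:39 50:68 52:84 55:109 57:128 60:143 62:152 65:159 67:164 70:161 72:152 75:138 77:124
```

View pics/d4.png

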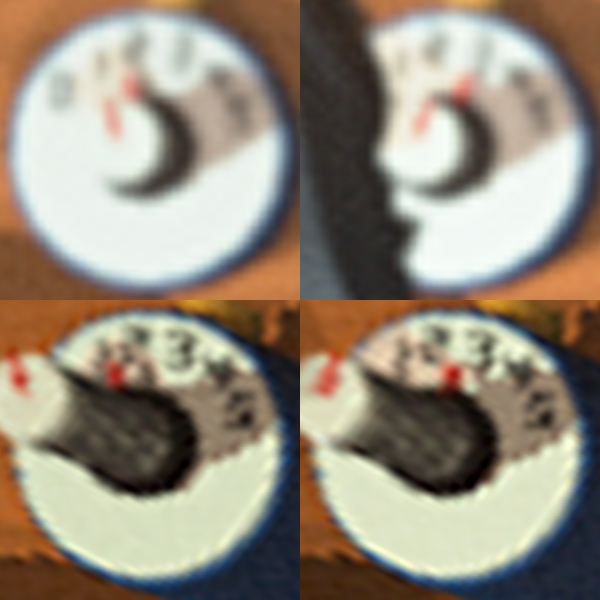

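```bash
python3 - <<'E'
from h import *
def cen(d,c,rad,thr):
    f=d["frame"].astype(float); r=np.clip(f[...,0]-np.maximum(f[...,1],f[...,2]),0,None)
    H,W=r.shape; vv,uu=np.mgrid[:H,:W]; m=(np.hypot(uu-c[0],vv-c[1])<rad)&(r>thr); g=r[m]
    return np.array([(uu[m]*g).sum(),(vv[m]*g).sum()])/g.sum(),m.sum()
def tri(d1,u1,d2,u2):
    c1,v1=ray(d1,[u1]);c2,v2=ray(d2,[u2]);v1=v1[0];v2=v2[0]
    s=np.linalg.lstsq(np.c_[v1,-v2],c2-c1,rcond=None)[0]; a=c1+s[0]*v1;b=c2+s[1]*v2
    return (a+b)/2,np.linalg.norm(a-b)
for tn,sn,ang in(("top0","side0",14),("t4","s4",-16)):
    t=load(tn);s=load(sn); A=np.radians(ang); u=np.array([np.cos(A),np.sin(A)])
    for nm,P in(("ptr",[*(np.array([.459,.316])+.030*u),.057]),("line",[*(np.array([.459,.316])+.010*u),.104])):
        a,na=cen(t,proj(t,[P])[0],4.5,30); b,nb=cen(s,proj(s,[P])[0],4.5 if nm=="ptr" else 5.5,50)
        X,e=tri(t,a,s,b); d=X[:2]-np.array([.459,.316]); print(tn,nm,a,na,b,nb,X.round(4),"gap",round(e,4),"ang",np.degrees(np.arctan2(d[1],d[0])).round(1),"r",np.hypot(*d).round(4))
E
```

```text
top0 ptr [185.35841584 221.53861386] 10 [215.046875   163.95659722] 7 [0.4858 0.3224 0.0602] gap 0.0043 ang 13.5 r 0.0276
top0 line [184.33596838 223.74505929] 11 [209.21732904 154.34944504] 38 [0.4715 0.3138 0.1157] gap 0.0009 ang -10.0 r 0.0127
t4 ptr [189.86235489 221.33167496] 11 [217.64221557 166.73203593] 8 [0.4861 0.3067 0.0603] gap 0.0045 ang -18.9 r 0.0287
t4 line [185.35393258 224.46348315] 8 [210.43527205 155.7978424 ] 28 [0.4711 0.3104 0.1122] gap 0.003 ang -24.7 r 0.0133
```

```bash
python3 - <<'E'
from h import *
for nm in("top0","t4","side0","s4"):
    d=load(nm); hsv=cv2.cvtColor(d["frame"],cv2.COLOR_RGB2HSV); hh,ss,v=[hsv[...,i].astype(int) for i in range(3)]
    H,W=hh.shape; vv,uu=np.mgrid[:H,:W]; c=proj(d,[[.4636,.0304,.125]])[0]
    near=np.hypot(uu-c[0],vv-c[1])<45
    print(nm,c,hsv[int(c[1])-2:int(c[1])+4,int(c[0])].tolist())
    f=d["frame"].astype(int)
    m=near&(ss>205)&(hh<14)&(f[...,0]-f[...,2]>130)
    n,l,st,ce=cv2.connectedComponentsWithStats(m.astype(np.uint8),connectivity=8)
    i=1+np.argmax(st[1:,4]); p=np.c_[uu[l==i],vv[l==i]]+0.
    for z in(.124,.128):
        w=plane(d,p,z); mm=w.mean(0); U,S,V=np.linalg.svd(w-mm); V[0]*=np.sign(V[0][1]); t=(w-mm)@V[0]
        print("  ",st[i,4],"z",z,"mid",(mm+V[0]*(t.min()+t.max())/2).round(4),"len",np.ptp(t).round(4),"wid",np.ptp((w-mm)@V[1]).round(4),"dir",np.degrees(np.arctan2(V[0][1],V[0][0])).round(2))
E
```

```text
top0 [268.85682968 223.54995323] [[12, 161, 184], [12, 179, 199], [12, 195, 224], [13, 197, 227], [11, 186, 215], [12, 167, 186]]Traceback (most recent call last):
  File "<stdin>", line 10, in <module>
    return _wrapfunc(a, 'argmax', axis=axis, out=out, **kwds)
    return bound(*args, **kwds)
ValueError: attempt to get argmax of an empty sequence
```

```bash
python3 - <<'E'
from h import *
for nm,sat,val in(("top0",185,200),("t4",185,150),("side0",215,150),("s4",215,130)):
    d=load(nm); hsv=cv2.cvtColor(d["frame"],cv2.COLOR_RGB2HSV); hh,ss,v=[hsv[...,i].astype(int) for i in range(3)]
    H,W=hh.shape; vv,uu=np.mgrid[:H,:W]; c=proj(d,[[.4636,.0304,.125]])[0]
    m=(np.hypot(uu-c[0],vv-c[1])<45)&(ss>sat)&(hh<15)&(v>val)
    n,l,st,ce=cv2.connectedComponentsWithStats(m.astype(np.uint8),connectivity=8)
    i=1+np.argmax(st[1:,4]); p=np.c_[uu[l==i],vv[l==i]]+0.
    for z in(.124,.128):
        w=plane(d,p,z); mm=w.mean(0); U,S,V=np.linalg.svd(w-mm); V[0]*=np.sign(V[0][1]); t=(w-mm)@V[0]
        print(nm,st[i,4],"z",z,"mid",(mm+V[0]*(t.min()+t.max())/2).round(4),"len",np.ptp(t).round(4),"wid",np.ptp((w-mm)@V[1]).round(4),"dir",np.degrees(np.arctan2(V[0][1],V[0][0])).round(2))
E
```

```text
top0 98 z 0.124 mid [0.4639 0.03   0.124 ] len 0.1231 wid 0.0094 dir 100.76
top0 98 z 0.128 mid [0.4636 0.0298 0.128 ] len 0.1228 wid 0.0094 dir 100.76
t4 46 z 0.124 mid [0.4586 0.0568 0.124 ] len 0.0684 wid 0.0093 dir 100.32
t4 46 z 0.128 mid [0.4583 0.0566 0.128 ] len 0.0682 wid 0.0092 dir 100.32
side0 159 z 0.124 mid [0.4647 0.0317 0.124 ] len 0.1313 wid 0.0113 dir 100.4
side0 159 z 0.128 mid [0.463  0.0288 0.128 ] len 0.1307 wid 0.0113 dir 100.4
s4 143 z 0.124 mid [0.4643 0.0319 0.124 ] len 0.1309 wid 0.0117 dir 100.32
s4 143 z 0.128 mid [0.4626 0.0289 0.128 ] len 0.1303 wid 0.0117 dir 100.32
```

```bash
python3 - <<'E'
from h import *
Rd=down(np.radians(10.5),np.radians(12)); a=Rd.apply([0,1,0]); B=np.array([.4637,.030,.124])
print(to(B-a*.09,Rd)[:2]); print(a, (B+.002*a).round(4))
E
```

```text
(array([27.71, -2.75, -8.32]), array([ 0.21 ,  0.062, -0.006]))
[ 0.20443019  0.0378889  -0.9781476 ] [0.4641 0.0301 0.122 ]
```

```bash
python3 -m handwheel '[3,-3.5,-1,0,0,0,6, 7,-3.5,-2,0.03,0.01,0,5, 11,-3.5,-3.3,0.07,0.02,0,4, 15,-3.5,-4.5,0.1,0.03,0,3.6, 19,-3.5,-5.7,0.14,0.04,-0.003,3.6, 23,-3.2,-6.9,0.18,0.05,-0.004,3.6, 27,-2.8,-8.1,0.21,0.062,-0.006,3.6, 27.7,-2.75,-8.3,0.21,0.062,-0.006,3.6, 27.7,-2.75,-8.3,0.21,0.062,-0.006,3.6, 27.7,-2.75,-8.3,0.21,0.062,-0.006,3.6]'
python3 - <<'E'
from h import *
Rd=down(np.radians(10.5),np.radians(12)); a=Rd.apply([0,1,0]); B=np.array([.4637,.030,.124])
x=to(B+a*.002,Rd); print(x[:2],x[2]["q"].round(2),x[2]["finger_gap"])
d=snap("side","s5"); crop(d,180,80,380,230,4,"s5c")
E
```

```text
t: 4.82
tcp_pos: [0.445, 0.0264, 0.2109]
tool_rot: [-0.483, 0.405, -0.497, 0.596]
force: [0.8, 1.2, 0.2]
finger_gap: 0.418
(array([0.01, 9.1 , 0.08]), array([ 0.003, -0.004, -0.002])) [-0.25  0.29  2.04  0.15  0.63 -0.54] 0.41839081537680045
```

View pics/s5c.png

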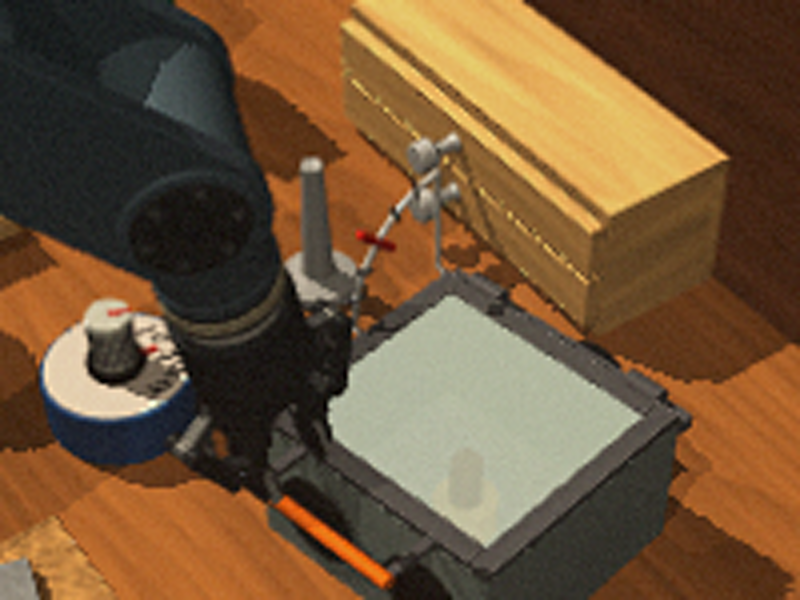

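```bash
python3 -m handwheel '[0,2,0.05,0,0,0,3.6, 0,4,0.05,0,0,0,3.6, 0,6,0.05,0,0,0,3.6, 0,7.5,0.05,0,0,0,3.6, 0,8.3,0.05,0,0,0,3.6, 0,9.1,0.05,0,0,0,3.6, 0,9.1,0.05,0,0,0,3.6]'
python3 - <<'E'
from h import *
Rd=down(np.radians(10.5),np.radians(12)); a=Rd.apply([0,1,0]); B=np.array([.4637,.030,.124])
x=to(B+a*.002,Rd); print(x[:2],x[2]["q"].round(2),x[2]["finger_gap"],x[2]["force"])
d=snap("side","s6"); crop(d,180,80,380,230,4,"s6c")
E
```

```text
t: 5.45
tcp_pos: [0.4648, 0.0318, 0.1222]
tool_rot: [-0.484, 0.403, -0.496, 0.598]
force: [-0.2, -0.5, 0.1]
finger_gap: 0.42
(array([ 0.16, -0.01, -0.1 ]), array([ 0.002,  0.001, -0.002])) [-0.22  0.5   2.08  0.23  0.37 -0.62] 0.4200242895796958 [-0.18329706 -0.45416684  0.07155592]
```

View pics/s6c.png

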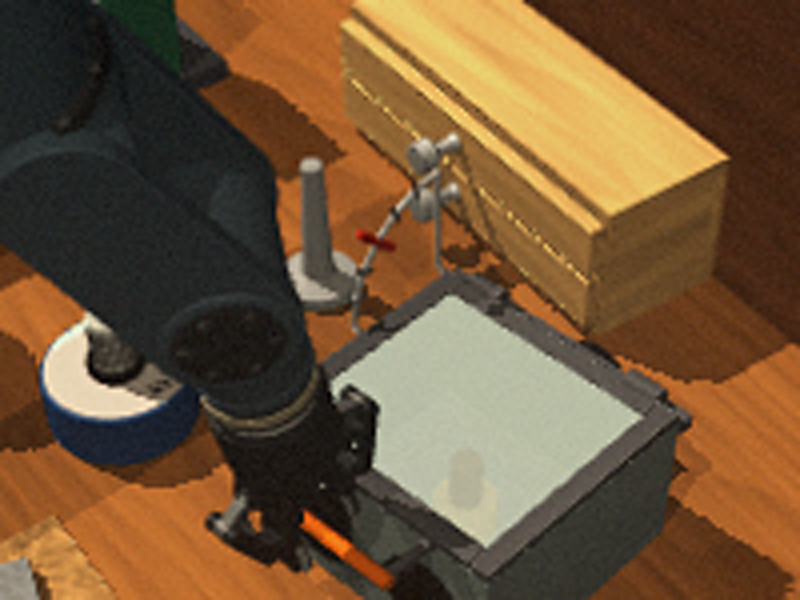

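```bash
python3 -m handwheel '[0,0,-0.05,0,0,0,0.5, 0,0,-0.05,0,0,0,0.5, 0,0,-0.05,0,0,0,0.5, 0,0,-0.05,0,0,0,0.5, 0,0,-0.05,0,0,0,0.5, 0,0,-0.05,0,0,0,0.5]' 40
python3 - <<'E'
from h import *
Rd=down(np.radians(10.5),np.radians(12)); R=Rd
x=to([.4637,.030,.124],Rd); print(x[:2],x[2]["finger_gap"],x[2]["force"],x[2]["tcp_pos"],x[2]["ft_torque"])
Rt=Ro.from_quat(x[2]["tool_rot"]); h=np.array([np.cos(np.radians(10.5)),np.sin(np.radians(10.5)),0])
L=.245
for th in list(range(5,46,5))+[48]:
    t=np.radians(th); print(th,(Rt.inv().apply(L*(h*(1-np.cos(t))+np.array([0,0,np.sin(t)])))*100).round(2))
d=snap("side","s7"); crop(d,180,80,380,230,4,"s7c")
E
```

```text
t: 6.0
tcp_pos: [0.4643, 0.0305, 0.1239]
tool_rot: [-0.483, 0.402, -0.497, 0.598]
force: [-3.1, 1.5, 6.5]
finger_gap: 0.123
(array([ 0.04, -0.03, -0.06]), array([-0.001, -0.   , -0.001])) 0.12329877989239764 [-3.09022054  1.47473401  6.48883443] [0.46428888 0.03054956 0.12386772] [0.0401884 0.2874288 0.2225539]
5 [-0.   -2.07  0.54]
10 [-0.   -4.08  1.25]
15 [-0.   -6.03  2.14]
20 [-0.01 -7.89  3.19]
25 [-0.01 -9.65  4.41]
30 [-1.00e-02 -1.13e+01  5.77e+00]
35 [-1.000e-02 -1.282e+01  7.270e+00]
40 [-1.000e-02 -1.421e+01  8.890e+00]
45 [-1.000e-02 -1.545e+01  1.063e+01]
48 [-1.000e-02 -1.611e+01  1.173e+01]
```

View pics/s7c.png

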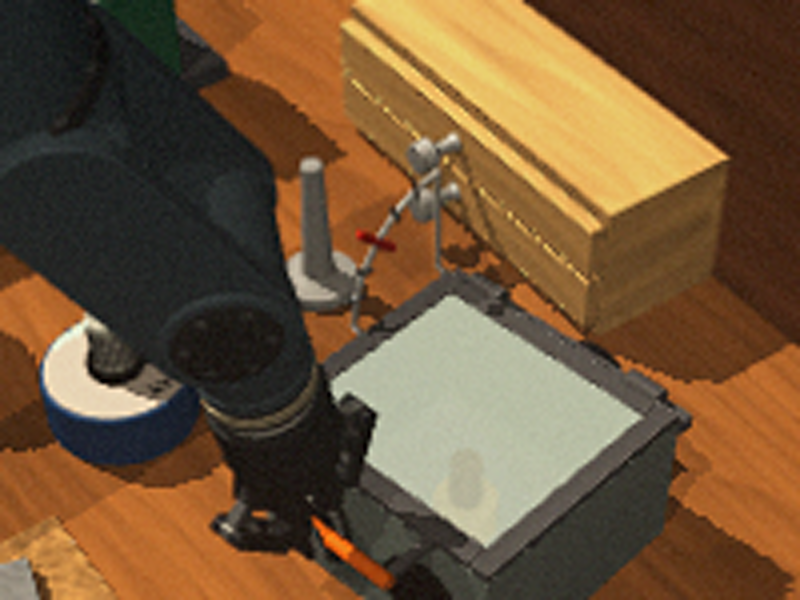

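```bash
python3 -m handwheel '[0,-1.04,0.25,0,0,0,0.5, 0,-2.07,0.54,0,0,0,0.5, 0,-3.1,0.88,0,0,0,0.5, 0,-4.08,1.25,0,0,0,0.5, 0,-5.06,1.68,0,0,0,0.5, 0,-6.03,2.14,0,0,0,0.5, 0,-6.97,2.65,0,0,0,0.5, 0,-7.89,3.19,0,0,0,0.5, 0,-7.89,3.19,0,0,0,0.5]' 40
python3 - <<'E'
from h import *
x=to([.4637,.030,.124],down(np.radians(10.5),np.radians(12))); print(x[2]["finger_gap"],x[2]["force"],x[2]["tcp_pos"],x[2]["q"].round(2))
d=snap("side","s8"); crop(d,180,80,380,230,4,"s8c")
E
```

```text
t: 6.8
tcp_pos: [0.4778, 0.0332, 0.2078]
tool_rot: [-0.484, 0.403, -0.496, 0.597]
force: [-2.9, -1.2, -1.2]
finger_gap: 0.125
0.12479337668824111 [-2.92466885 -1.22175146 -1.17188341] [0.47784252 0.03320806 0.20779025] [-0.21  0.34  1.97  0.13  0.65 -0.5 ]
```

View pics/s8c.png

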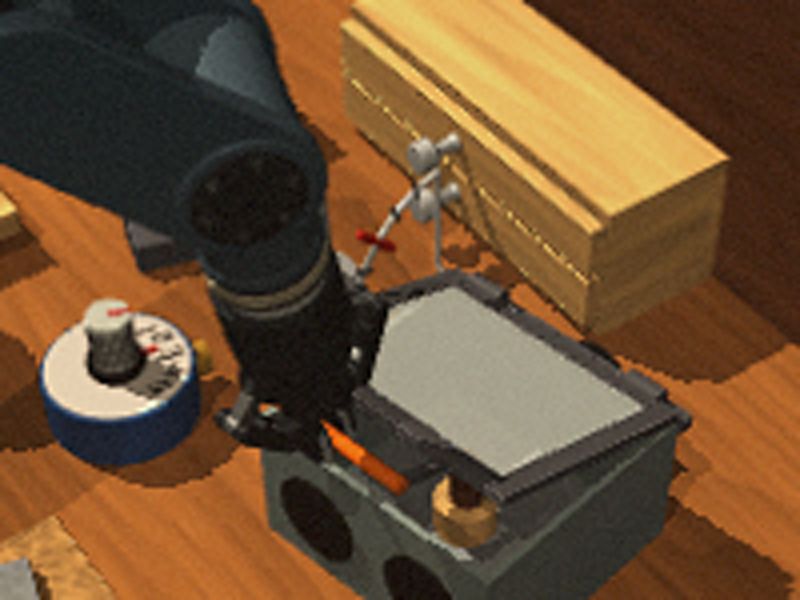

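```bash
python3 -m handwheel '[0,-0.9,0.59,0,0,0,0.5, 0,-1.76,1.22,0,0,0,0.5, 0,-2.6,1.88,0,0,0,0.5, 0,-3.41,2.58,0,0,0,0.5, 0,-4.19,3.31,0,0,0,0.5, 0,-4.93,4.08,0,0,0,0.5, 0,-5.65,4.88,0,0,0,0.5, 0,-6.32,5.7,0,0,0,0.5, 0,-6.96,6.55,0,0,0,0.5, 0,-7.4,7.2,0,0,0,0.5]' 40
python3 - <<'E'
from h import *
x=to([.4637,.030,.124],down(np.radians(10.5),np.radians(12))); print(x[2]["finger_gap"],x[2]["force"],x[2]["tcp_pos"],x[2]["q"].round(2))
d=snap("side","s9"); crop(d,180,60,380,210,4,"s9c")
E
```

```text
t: 7.68
tcp_pos: [0.5271, 0.0428, 0.2934]
tool_rot: [-0.488, 0.406, -0.493, 0.595]
force: [-16.0, -4.2, 6.5]
finger_gap: 0.121
0.12111998032222 [-16.01662572  -4.24251359   6.49536062] [0.52714289 0.04278036 0.29338388] [-0.17  0.27  1.75  0.09  0.94 -0.4 ]
```

View pics/s9c.png

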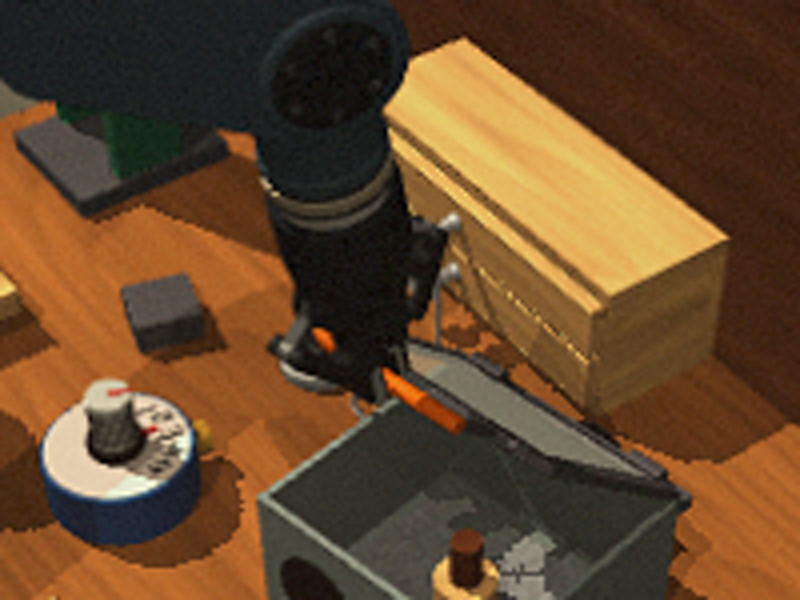

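```bash
python3 -m handwheel '[0,-0.05,-0.2,0,0,0,0.5, 0,-0.1,-0.3,0,0,0,0.5, 0,-0.1,-0.3,0,0,0,0.5, 0,-0.1,-0.3,0,0,0,0.5]' 40
python3 - <<'E'
from h import *
from station import manip
d=snap("side","s10"); t=snap("top","t10"); s=manip.sense(); print(s["t"],s["finger_gap"],s["force"],s["tcp_pos"],s["qd"].round(3))
dz=s["tcp_pos"][2]-.1239; print("angle from tcp z",np.degrees(np.arcsin(dz/.245)))
for dd,sat in((d,205),(t,170)):
    hsv=cv2.cvtColor(dd["frame"],cv2.COLOR_RGB2HSV); hh,ss,v=[hsv[...,i].astype(int) for i in range(3)]
    c=proj(dd,[[.527,.043,.294]])[0]; H,W=hh.shape; vv,uu=np.mgrid[:H,:W]
    m=(np.hypot(uu-c[0],vv-c[1])<40)&(ss>sat)&(hh<14)&(v>130)&(dd["depth"]>0)
    P=dep(dd,np.c_[uu.ravel(),vv.ravel()]).reshape(H,W,3); m&=(P[...,2]>.2)&(P[...,2]<.36)
    print(m.sum(),P[m].mean(0) if m.any() else None,np.std(P[m],0) if m.any() else None)
pointer(d); crop(t,120,100,320,250,4,"t10c"); crop(d,180,60,380,210,4,"s10c")
E
```

```text
t: 8.07
tcp_pos: [0.528, 0.0429, 0.294]
tool_rot: [-0.484, 0.404, -0.496, 0.597]
force: [-7.3, 1.2, 3.7]
finger_gap: 0.122
8.1667 0.11890923800540787 [-7.73463574  0.99207235  4.00542372] [0.52797806 0.04290499 0.29403063] [-0.001  0.     0.001  0.001 -0.001  0.   ]
angle from tcp z 43.98027830515671
87 [0.53105726 0.01674472 0.29485458] [0.00668656 0.03163325 0.00212988]
0 None None
pointer deg 0.055 -9.5 r 0.0302 11
pointer deg 0.058 -15.4 r 0.0296 11
top line -25.7 mid [ 0.00640037 -0.00030025]
```

View pics/t10c.png

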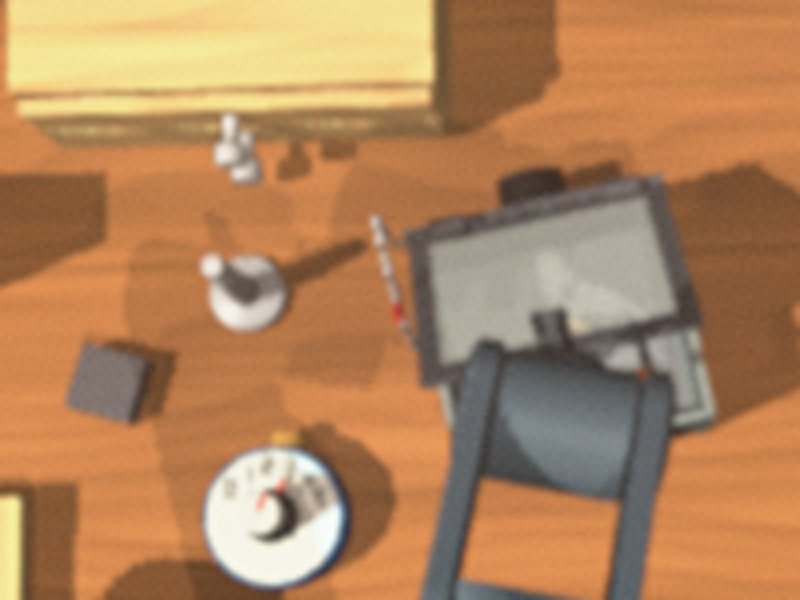

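View pics/s10c.png

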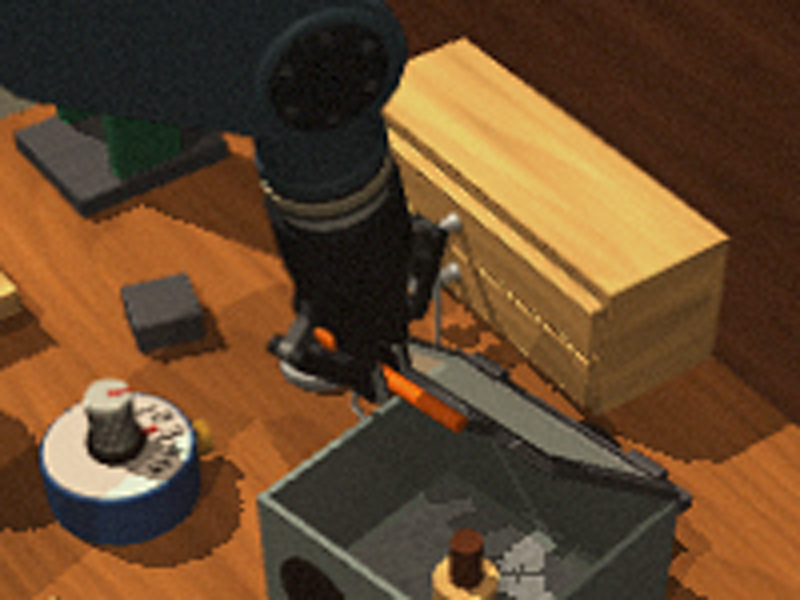

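```bash
python3 - <<'E'
from h import *
t=load("t10"); pointer(t,30)
cv2.imwrite("pics/t10r.png",rect(t,.459,.316,.055,.066,n=500))
E
```

```text
pointer deg 0.055 -16.5 r 0.0274 8
pointer deg 0.058 -18.0 r 0.0273 8
```

View pics/t10r.png

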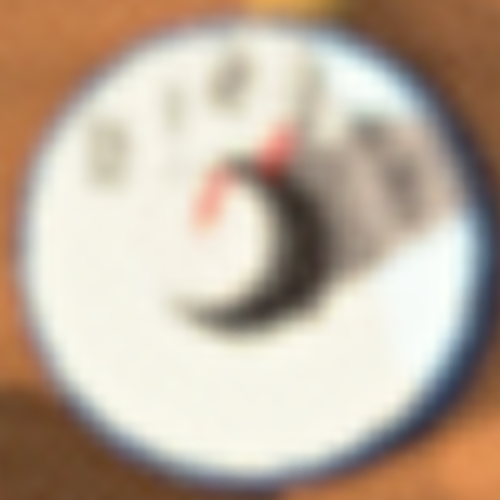

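```bash
python3 -m handwheel '[0,-0.15,0.2,0,0,0,0.5, 0,-0.15,0.2,0,0,0,0.5, 0,-0.15,0.2,0,0,0,0.5, 0,-0.15,0.2,0,0,0,0.5, 0,-0.15,0.2,0,0,0,0.5, 0,-0.15,0.2,0,0,0,0.5]' 40
python3 - <<'E'
from station import manip
import numpy as np
s=manip.sense(); print(s["t"],s["finger_gap"],s["force"],s["tcp_pos"],s["qd"].round(4),np.degrees(np.arcsin((s["tcp_pos"][2]-.1239)/.245)))
manip.sign_off()
E
```

```text
t: 8.67
tcp_pos: [0.5296, 0.0432, 0.2958]
tool_rot: [-0.485, 0.404, -0.495, 0.597]
force: [-6.8, 0.7, 3.7]
finger_gap: 0.121
8.6667 0.12134036009724983 [-6.77810661  0.67361821  3.7018332 ] [0.5295849  0.04322143 0.29579519] [ 0.001  -0.0011 -0.0007 -0.0004 -0.0006 -0.0013] 44.556561286293174
the job is handed in; nothing more can be done
```

I turned the collar about 31° clockwise to 3 and released it. I then gripped the orange bar, lifted the lid to about 45°, and handed in at t = 8.7 s while still holding it. The hand-in reports no verdict.

**Collar:** the pointer points straight at the 3 in the last top view. Single-view pointer readings ranged from −10° to −18°, because the pointer's height is uncertain. Triangulating it from both cameras gave −18.9°, against about −19° for the digit. The reading was the same before and after the lid lift. At the start the pointer read about 1.7, between two clicks, so I relied on the final reading and not on the amount turned.

**Lid:**
- **Angle:** the gripper height gives 44.6°. Just before a last 0.6° nudge, the bar's depth in the side view gave about 43° to 46°.
- **Grip:** the fingers are closed on the bar at about 10.4 mm, commanded at 40 N.
- **Steadiness:** joint speeds are about zero. The wrist force is about 8 N at rest; the highest I read was about 18 N, near the end of the lift.

**Bystanders:** the arm went near none of them. In the last pictures the mandrel and block look unmoved. I did not re-measure any of the six numerically.

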